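Tilt the pile of green trolley tallies into its hooded box

TASK

Put the green trolley-hire tallies away in the grey box with the black hood: pick up the whole pile of three in one go, tilt it so that one end slips in under the hood, against the tall wall, then lay it down flat on the floor of the box and let go. The orange pile is a different set and does not belong in it.

Things in the scene. Friction and masses are not known exactly. Their poses are not given: they have to be found in the camera images.
- green_bottom: lowest of three equal tallies stacked flush, on the desk: green plastic plate 90 x 54 x 10 mm, 50 g, white inset face, dark dot near one end. Origin: centre of its underside; x along the 90 mm, z up. The whole pile, 30 mm high, is gripped from above across its 54 mm width with the fingertips close to the desk, so that all three are held. Either end may go in first. A like orange pile stands elsewhere.
- green_middle: middle tally of the pile: green plastic plate 90 x 54 x 10 mm, 50 g, white inset face, dark dot near one end, its underside 10 mm above that of the lowest. Origin: centre of its underside; x along the 90 mm, z up.
- green_top: topmost tally of the pile: green plastic plate 90 x 54 x 10 mm, 50 g, white inset face, dark dot near one end, its underside 20 mm above that of the lowest. Origin: centre of its underside; x along the 90 mm, z up. In the way, left of the robot, stands a fixed black monitor (x 0.2 to 0.4 m, y 0.2 to 0.73 m, 383 mm high): raise the fingertips above 400 mm to pass over it.
- tally_box: fixed grey box, 118 x 74 mm outside. Origin: centre of its underside on the desk; x along its length to the hooded (far) end, z up. Cavity 110 mm (x -55 to +55) by 66 mm (y), floor top at z 6. Low near wall and near corners (x -59 to -41) are 20 high. From x -41 to +29 the sides are open and the floor is only 48 mm wide, so fingers fit beside the pile down to the floor.
- hood_edge (a point): middle of the green front edge of the box's black hood, underside of its roof: box x +27, y 0, z 50 mm. Roof 3 mm thick, from here to the tall end wall (inner face x +55), closed at both sides. The uncovered opening (82 mm) is shorter than a tally, so the pile cannot go straight down; tilted about 20 degrees, low end towards the hood, it passes under the roof. Axes as the box.
Things that resemble listed ones, but are neither listed nor needed, are in the scene too. What is shaped like the green_top but yellow is not meant. Leave any yellow look-alike of the tally_box alone.

How it is judged:
By the outcome, as a careful person would: the job done as asked, in the order asked, and still so for the second after the job is handed in, with the robot touching nothing.
It also fails if it takes over 51 s, if anything falls off the work surface, if the arm or the gripper's body presses on something with over 40 N, if the wrist force passes 120 N, or if a joint passes its speed limit or range.

ROBOT

A 7-joint arm with a two-finger parallel gripper is mounted at the origin on the work surface; the furniture and walls round the work are solid. World frame = base frame: x ahead of the robot, y to its left, z up, the work surface at z = 0. Lengths are in m, angles in rad, forces in N, time in s.
With the tool pointing down it reaches from about 0.4 to 0.875 m from the base axis. Payload 6.5 kg.
Tool frame: the origin (TCP) lies midway between the tips of the shut fingers; the grasp point (between the pads) lies 19 mm behind it; z points along the fingers, y is the line along which they close (so a half turn about z gives the same grasp; the last joint's range is limited). The gripper opens to 88 mm and grips with 3 to 60 N. Pads are 18 mm wide; open, the fingers measure 123 mm over their backs; the gripper's body (75 mm by 187 mm) begins 45 mm behind the grasp point.
Start: joints at [-1.238, 0.536, -0.004, 1.538, 0.003, 1.067, -0.071], TCP at [0.252, 0.599, 0.239] pointing down, gripper open.
Joint ranges: [-2.7, 2.7], [-0.37, 2.16], [-1.27, 1.26], [0.24, 2.4], [-1.31, 4.45], [0.19, 1.91], [-2.76, 2.76]. Speed limits (rad/s): [2.39, 2.39, 3.14, 3.14, 3.14, 3.14, 3.14].

INTERFACE

Orientations are given as a rotation vector (axis times angle).
In Python, from bench import r gives the robot as it stands. The module is installed in compiled form; this text tells all that it offers.
- The arm moves only by the tool step_arm, never from a script. Its argument "targets" is a list of rows, each a list of 3 entries, a list of its own where there are three numbers: the finger opening in mm, from 0 to 88.1, then the shift along the tool's x, y, z each as a share of 25 cm, from -1 to 1, then the turn, a rotation vector about the tool's x, y, z each as a share of pi rad, from -1 to 1. A call has exactly 8 rows; each row is the pose to reach, as a shift and turn from the pose commanded when the call began, along the tool's axes at that moment, turning the shorter way round; what a row does not reach only later rows make up. A row lasts 1/8 s, in which the tool goes at most 62.5 mm and 10.7 degrees, less where a joint would pass 70% of its speed; a pose out of reach is approached as far as the arm can. A call with a number of a shift or a turn outside -1 to 1 is refused whole. A call with a gripper value outside its range is refused whole. The fingers move at their own pace and stop on an object; the grip force is fixed at half the most. Time passes only in rows, so rows that repeat a pose let the fingers close, or fill a call up. It gives the time, the measured TCP pose, the force, the opening and the grip force at its end, in the units of the state.
- r.observe(): the state, without advancing time (a new reading comes with each control period).
- r.read_camera(name): name is "scene" or "side" or "wrist"; returns a dict with "pixels" (480x640x3 uint8, red, green, blue), "mtx" (3x3 intrinsics, pixels), "rvec" (rotation vector, rad) and "tvec" (3), from world to camera coordinates, as OpenCV has them; the wrist camera has in their place "tool_from_camera" (4x4, takes a point from camera to tool coordinates, whose origin is the TCP and whose axes are the flange's). Camera axes: x right, y down, z forward; pixel columns grow to the right and rows downward; lengths in m; the calibration is good to about 2 mm. A picture is of the moment at which its call begins: read the wrist's pose just before it. There is no depth.
- r.sign_off(): hands the job in; it is judged then, once.
The state is a dict: "time_s": time; "joints": joint angles; "qd": joint speeds; "effort": joint torques, N m; "tcp_pos": TCP position; "eef_rot": TCP orientation; "ft_force": force on the tool from outside, world axes, zero at the start; "ft_torque": the same for the moment, N m; "finger_gap": finger opening in m; "finger_force": force on a finger pad.
Only numpy, scipy, OpenCV 4.12 (cv2) and the standard library are available. Lean on these libraries where they do the work, as an engineer would, in place of code of your own. Each camera call takes 0.05 s, during which the arm holds its last target. There are 200 camera calls.

## Working session

There is one attempt and no reset: what is moved stays moved. The work goes in short steps, Python scripts to look and compute and a tool call to move; the robot and the scene stay as the last step left them, time stands still between calls to the robot, and variables do not carry over. Pictures are saved under pics/ and viewed, at most 10 in all, crops included, and the job is handed in when it is done.

Besides the shell and the picture viewer there is one more tool, called after "Call:" as name(argument=value, ...) on one line, values as JSON. step_arm: Moves the arm, as the interface text tells. Its arguments: {"type":"object","properties":{"targets":{"type":"array"}},"required":["targets"]}

```bash
mkdir -p pics
python3 - <<'E'
from bench import r
import cv2,numpy as np
s=r.observe();print(s)
for n in("scene","side"):
    c=r.read_camera(n);cv2.imwrite(f"pics/{n}0.png",c["pixels"][:,:,::-1])
    R=cv2.Rodrigues(np.array(c["rvec"]))[0];print(n,c["mtx"],-R.T@np.array(c["tvec"]).ravel(),R[2])
print(r.read_camera("wrist")["tool_from_camera"])
E
```

```text
{'time_s': 0.0, 'joints': array([-1.23819461,  0.53717339, -0.00446514,  1.53881337,  0.00263287,
        1.06728251, -0.07120062]), 'qd': array([ 0.00065955,  0.00064204,  0.00055097,  0.00265861, -0.00132588,
        0.00075515,  0.00104909]), 'effort': array([ 8.18105891e-04, -5.70979285e+01,  9.91383567e-01, -2.51613253e+01,
       -5.62059833e-02,  1.78568414e-02,  1.75806927e-04]), 'tcp_pos': array([0.25218542, 0.59845191, 0.23785744]), 'eef_rot': array([-6.22085367e-01, -3.07918578e+00,  2.60663829e-03]), 'ft_force': array([-0.43732279,  0.05182321,  0.13777819]), 'ft_torque': array([-0.00891754,  0.01968334, -0.01786873]), 'finger_force': 0.0, 'finger_gap': 0.08809500074068567}
scene [[578.79975672   0.         325.02837734]
 [  0.         578.79975672 239.26983375]
 [  0.           0.           1.        ]] [1.20499014 0.59453347 0.66710924] [-0.64726274 -0.5570207  -0.52036418]
side [[503.56455849   0.         325.79291277]
 [  0.         503.56455849 235.99443252]
 [  0.           0.           1.        ]] [0.32451289 0.62356883 0.6158134 ] [ 0.10346339 -0.77418039 -0.6244518 ]
[[-1.06821336e-04 -9.57590991e-01 -2.88131018e-01  7.45582440e-02]
 [ 9.99999994e-01 -1.07162854e-04 -1.45876436e-05 -2.53257186e-04]
 [-1.69079460e-05 -2.88131017e-01  9.57590996e-01 -1.45616055e-01]
 [ 0.00000000e+00  0.00000000e+00  0.00000000e+00  1.00000000e+00]]
```

View pics/scene0.png

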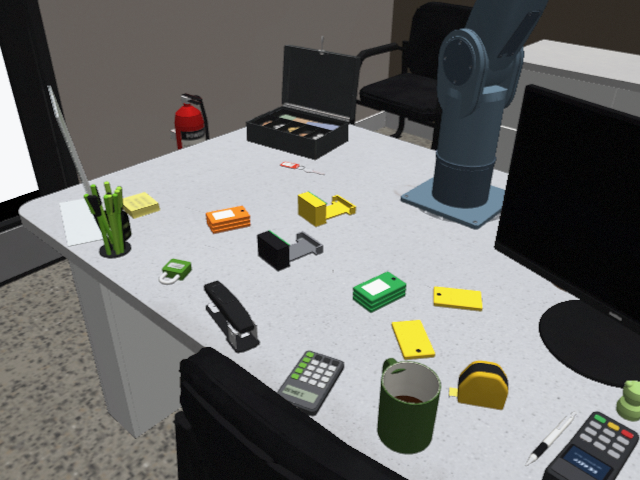

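View pics/side0.png

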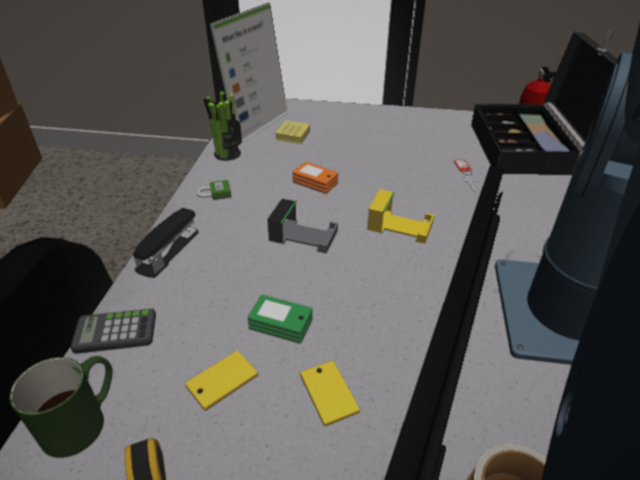

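The scene view shows the green pile at about (379,291) and the grey box with the black hood at about (290,248). In the side view they are at (280,318) and (302,228). The yellow box, the orange pile and the yellow plates are decoys. The monitor stands between the arm and the work.

Run:
```python
import cv2,numpy as np
a=cv2.imread("pics/scene0.png");b=cv2.imread("pics/side0.png")
f=lambda i,x,y:cv2.resize(i[y:y+60,x:x+80],(400,300),interpolation=cv2.INTER_CUBIC)
cv2.imwrite("pics/c.png",np.vstack([np.hstack([f(a,340,260),f(a,250,220)]),np.hstack([f(b,240,288),f(b,262,195)])]))
```

```text
(no output)
```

View pics/c.png

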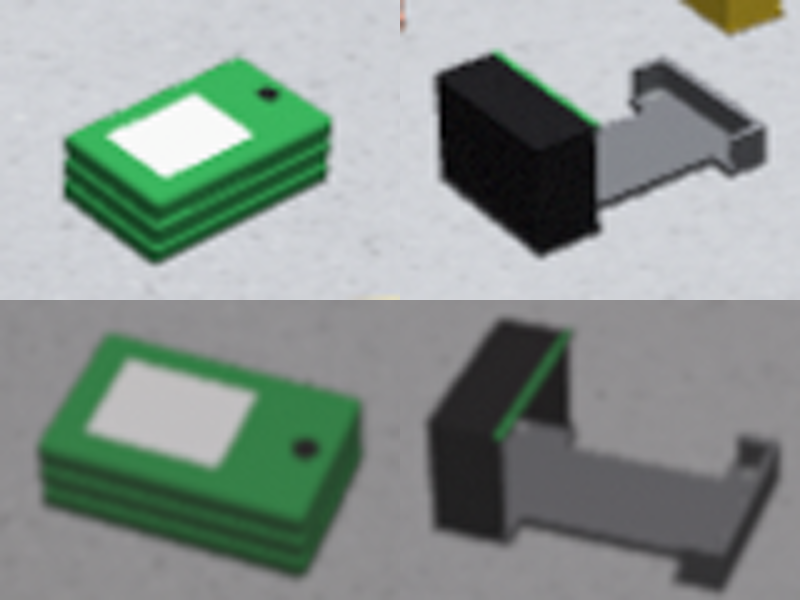

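The crops show the pile's top-face corners, the hood's four roof corners with its green edge, and the low near wall's top, in both views. I'll fit the poses from these.

```bash
cat > fit.py <<'E'
from bench import r
import cv2,numpy as np
from scipy.optimize import least_squares
cams={n:r.read_camera(n) for n in("scene","side")}
def proj(n,P):
    c=cams[n];return cv2.projectPoints(np.array(P,float),np.array(c["rvec"]),np.array(c["tvec"]),c["mtx"],None)[0].reshape(-1,2)
def fit(obs,x0):
    def f(p):
        c,s=np.cos(p[2]),np.sin(p[2]);R=np.array([[c,-s,0],[s,c,0],[0,0,1]]);out=[]
        for n,o,px,M in obs: out.append(proj(n,np.array(M)@R.T+[p[0],p[1],0])-(np.array(o)+np.array(px)/5))
        return np.vstack(out).ravel()
    s=min((least_squares(f,[*x0,a],loss="soft_l1") for a in np.arange(0,6.28,.5)),key=lambda s:s.cost)
    return s.x,np.round(f(s.x).reshape(-1,2),1)
def back(n,px,z):
    c=cams[n];R=cv2.Rodrigues(np.array(c["rvec"]))[0];C=-R.T@np.array(c["tvec"]).ravel()
    d=R.T@np.linalg.inv(c["mtx"])@[*px,1];return C+d*(z-C[2])/d[2]
E
python3 - <<'E'
from fit import *
# pile: +x to dot end
A=[(-.045,.027,.03),(.045,.027,.03),(.045,-.027,.03),(-.045,-.027,.03)]
g0=back("scene",(379,287),.03);print(g0)
# scene corners: dot end at (238,58),(331,122)
sc=[(65,145),(238,58),(331,122),(160,210)];sd=[(110,33),(360,103),(302,225),(40,150)]
for n,o,l in(("scene",(340,260),sc),("side",(240,288),sd)): print(n,[np.round(back(n,np.array(o)+np.array(p)/5,.03),4)[:2] for p in l])
A2=[A[3],A[2],A[1],A[0]]
for a,b in((A,A),(A2,A2),(A,A2),(A2,A)):
    x=fit([("scene",(340,260),sc,a),("side",(240,288),sd,b)],g0[:2]);print(x[0],abs(x[1]).max())
H=[(.059,.037,.053),(.027,.037,.053),(.027,-.037,.053),(.059,-.037,.053),(-.059,.037,.02),(-.059,-.037,.02)]
Hm=[(x,-y,z) for x,y,z in H]
bs=[(37,75),(97,52),(197,125),(140,152),(263,60),(365,128)];bd=[(105,20),(170,30),(95,140),(30,120),(378,143),(322,257)]
b0=back("scene",(290,248),.03)
for a in(H,Hm):
  for b in(H,Hm):
    x=fit([("scene",(250,220),bs,a),("side",(262,195),bd,b)],b0[:2]);print(x)
E
```

```text
[0.47308539 0.09964458 0.03      ]
scene [array([0.5108, 0.0677]), array([0.421 , 0.0816]), array([0.4318, 0.1326]), array([0.5184, 0.1177])]
side [array([0.5026, 0.0639]), array([0.4174, 0.0822]), array([0.4265, 0.1338]), array([0.5119, 0.1164])]
[0.46641548 0.09866509 2.9516959 ] 2.4
[0.46630422 0.09940781 3.93066241] 46.6
[0.47027226 0.09932871 3.01182414] 26.5
[0.46455649 0.09889366 2.93088598] 21.2
(array([ 0.46877518, -0.13323721,  4.94397965]), array([[ -0.4,  -1.8],
       [  0.7,   6.8],
       [ -0.6, -23.4],
       [ -1.9, -32.4],
       [  4.1,  30. ],
       [  1. ,  -0.5],
       [  0.1,  -1.6],
       [-12.5,   5.8],
       [ 40.8, -17.9],
       [ 52.4, -23.2],
       [-52.2,  24.9],
       [ -0.8,   0.1]]))
(array([ 0.46933202, -0.13198974, -0.21103148]), array([[ 19.2,  14.3],
       [ 20.7,  14. ],
       [-19. , -15.8],
       [-20.8, -16.7],
       [ 21.6,  13.2],
       [-18.8, -14.9],
       [ -0.6,  -1.1],
       [  1.4,   0.2],
       [  1. ,  -0.5],
       [ -1.7,  -0.2],
       [  0.9,   0.5],
       [ -1. ,   0.4]]))
(array([ 0.47192892, -0.13152036, -0.128082  ]), array([[ -0.9,   0.7],
       [ -0.3,   0.2],
       [  1.8,  -0. ],
       [  0.5,   0.1],
       [ -1.5,  -1.2],
       [  0.3,  -1.3],
       [-17.7,  21.6],
       [-14.4,  22.5],
       [ 13.2, -21.5],
       [ 10.7, -20.1],
       [-11.2,  21.9],
       [ 10. , -24. ]]))
(array([ 0.47053255, -0.13171156,  6.10460476]), array([[-0.5, -0.5],
       [ 0.4, -0.6],
       [ 1.1, -0.3],
       [-0.7, -0.5],
       [ 0.3, -1.2],
       [ 0.9, -0.7],
       [-2.1, -0.7],
       [ 0. ,  0.3],
       [ 0.7, -0.1],
       [-2.2,  0.5],
       [ 0. , -0.2],
       [-0.7, -0.1]]))
```

```bash
cat > plan.py <<'E'
from bench import r
import numpy as np
from scipy.spatial.transform import Rotation as Ro
def Rt(yaw,tilt=0):  # tool x at yaw (points back along the box), tilt>0: hood end of load down
    b=yaw-np.pi; x=Ro.from_rotvec([0,0,b])*Ro.from_rotvec([0,np.radians(tilt),0])
    return x*Ro.from_matrix(np.array([[-1,0,0],[0,1,0],[0,0,-1.]]))
def go(*poses):
    s=r.observe();R=Ro.from_rotvec(s["eef_rot"]);p=s["tcp_pos"]
    print("t",round(s["time_s"],2),p.round(4),"F",s["ft_force"].round(1),"gap",round(s["finger_gap"],4))
    for q,yaw,tilt in poses:
        print((R.inv().apply(np.array(q)-p)/.25).round(4).tolist(),((R.inv()*Rt(yaw,tilt)).as_rotvec()/np.pi).round(4).tolist())
E
python3 - <<'E'
from plan import *
go(([.252,.599,.44],2.743,0),([.36,.35,.44],2.85,0),([.45,.14,.44],2.95,0),([.466,.099,.3],2.95,0))
E
```

```text
t 0.25 [0.2523 0.5987 0.2383] F [0.1 0.5 0.3] gap 0.088
[0.0015, -0.0001, -0.8067] [-0.0003, 0.0, -0.0001]
[-0.7833, -0.7502, -0.806] [-0.0003, 0.0, -0.0341]
[-1.4412, -1.3846, -0.8055] [-0.0003, -0.0, -0.0659]
[-1.5638, -1.5104, -0.2454] [-0.0003, -0.0, -0.0659]
```

Call:
step_arm(targets=[[88,[0,0,-0.2],[0,0,0]],[88,[0,0,-0.4],[0,0,0]],[88,[0,0,-0.6],[0,0,0]],[88,[0,0,-0.8],[0,0,0]],[88,[0,0,-0.84],[0,0,0]],[88,[0,0,-0.84],[0,0,0]],[88,[0,0,-0.84],[0,0,0]],[88,[0,0,-0.84],[0,0,0]]])

```text
time_s: 1.25
tcp_pos: [0.2522, 0.5986, 0.4471]
eef_rot: [-0.622, -3.079, 0.004]
ft_force: [-1.0, -0.1, 0.2]
finger_gap: 0.0881
finger_force: 0.0
```

Now across: about 0.77 of the required (-1.56, -1.51) in this call, then the rest.

Call:
step_arm(targets=[[88,[-0.13,-0.13,0],[0,0,-0.01]],[88,[-0.26,-0.25,0],[0,0,-0.01]],[88,[-0.4,-0.39,0],[0,0,-0.02]],[88,[-0.54,-0.52,0],[0,0,-0.03]],[88,[-0.68,-0.66,0],[0,0,-0.04]],[88,[-0.82,-0.79,0],[0,0,-0.05]],[88,[-0.96,-0.93,0],[0,0,-0.066]],[88,[-1.0,-0.97,0],[0,0,-0.066]]])

```text
time_s: 2.25
tcp_pos: [0.3898, 0.2752, 0.4484]
eef_rot: [-0.308, -3.126, 0.001]
ft_force: [0.8, 0.6, -0.1]
finger_gap: 0.0878
finger_force: 0.0
```

Run:
```python
from plan import *
go(([.45,.099,.44],2.95,0),([.466,.099,.25],2.95,0))
```

```text
t 2.25 [0.3898 0.2752 0.4484] F [ 0.8  0.6 -0.1] gap 0.0878
[-0.3736, -0.6444, 0.0343] [-0.0003, 0.0, -0.0014]
[-0.4363, -0.6313, 0.7943] [-0.0003, 0.0, -0.0014]
```

Call:
step_arm(targets=[[88,[-0.11,-0.16,0],[0,0,0]],[88,[-0.22,-0.32,0],[0,0,0]],[88,[-0.33,-0.48,0],[0,0,0]],[88,[-0.436,-0.631,0.1],[0,0,0]],[88,[-0.436,-0.631,0.3],[0,0,0]],[88,[-0.436,-0.631,0.5],[0,0,0]],[88,[-0.436,-0.631,0.7],[0,0,0]],[88,[-0.436,-0.631,0.79],[0,0,0]]])

```text
time_s: 3.25
tcp_pos: [0.4637, 0.1033, 0.2482]
eef_rot: [-0.299, -3.123, 0.003]
ft_force: [-0.2, 1.0, 0.8]
finger_gap: 0.088
finger_force: 0.0
```

```bash
cat > wr.py <<'E'
from plan import *
import cv2
def wrist(name):
    s=r.observe();c=r.read_camera("wrist");cv2.imwrite(name,c["pixels"][:,:,::-1])
    T=np.eye(4);T[:3,:3]=Ro.from_rotvec(s["eef_rot"]).as_matrix();T[:3,3]=s["tcp_pos"]
    return c["pixels"],c["mtx"],T@c["tool_from_camera"]
def back(K,W,px,z):
    d=W[:3,:3]@np.linalg.inv(K)@[*px,1];return (W[:3,3]+d*(z-W[2,3])/d[2])
E
python3 - <<'E'
from wr import *
im,K,W=wrist("pics/w1.png");np.savez("w1.npz",K=K,W=W);go()
E
```

```text
t 3.3 [0.4628 0.1031 0.2465] F [-1.4 -0.1 -1.6] gap 0.088
```

View pics/w1.png

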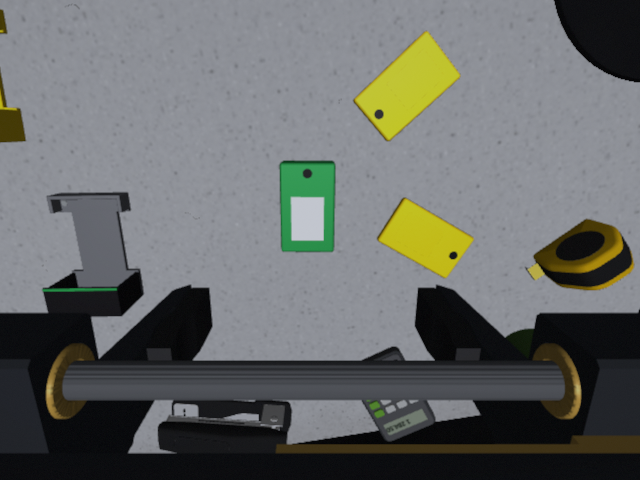

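The wrist view has the pile's top face at about (280..335, 162..251), with its dot end toward the robot. The box is at lower left: near wall top at about (48..129, 195), green hood edge at about (45..117, 290). The fingers are clear of everything.

Run:
```python
from wr import *
d=np.load("w1.npz");K,W=d["K"],d["W"]
for z,pts in((.03,[(280.5,162),(335,162),(334,251),(281.5,251)]),(.02,[(48,195),(129,194)]),(.053,[(45,290),(117,289),(122,314),(60,314)])):
    P=np.array([back(K,W,p,z) for p in pts]);print(P[:,:2].round(4).tolist(),P[:,:2].mean(0).round(4))
H=np.array([(-.059,.037,.02),(-.059,-.037,.02),(.027,.037,.053),(.027,-.037,.053),(-.041,-.024,.006),(.027,.024,.006)])
y=-.1786;c,s=np.cos(y),np.sin(y);P=H@np.array([[c,-s,0],[s,c,0],[0,0,1]]).T+[.4705,-.1317,0]
V=np.linalg.inv(W);print(cv2.projectPoints(P,V[:3,:3],V[:3,3],K,None)[0].reshape(-1,2).round(0).tolist())
im=cv2.imread("pics/w1.png");hs=cv2.cvtColor(im,cv2.COLOR_BGR2HSV);m=cv2.inRange(hs,(50,90,40),(85,255,255));m[:,:200]=0;m[300:]=0
p=np.argwhere(m>0)[:,::-1].astype(np.float32);print(cv2.minAreaRect(p))
go(([.466,.099,.1],2.95,0))
```

```text
[[0.416, 0.0802], [0.4259, 0.1311], [0.5135, 0.1146], [0.5034, 0.0621]] [0.4647 0.097 ]
[[0.4044, -0.157], [0.4188, -0.0768]] [ 0.4116 -0.1169]
[[0.4918, -0.1723], [0.5042, -0.102], [0.5312, -0.1063], [0.5194, -0.1676]] [ 0.5117 -0.137 ]
[[121.0, 196.0], [48.0, 197.0], [119.0, 288.0], [44.0, 289.0], [73.0, 211.0], [128.0, 271.0]]
((307.0, 206.0), (90.0, 54.0), 90.0)
t 3.3 [0.4628 0.1031 0.2465] F [-1.4 -0.1 -1.6] gap 0.088
[-0.0191, -0.0114, 0.586] [-0.0012, -0.0019, 0.0004]
```

Call:
step_arm(targets=[[88,[-0.02,-0.016,0.1],[0,0,0]],[88,[-0.02,-0.016,0.25],[0,0,0]],[88,[-0.02,-0.016,0.4],[0,0,0]],[88,[-0.02,-0.016,0.55],[0,0,0]],[88,[-0.02,-0.016,0.7],[0,0,0]],[88,[-0.02,-0.016,0.78],[0,0,0]],[88,[-0.02,-0.016,0.78],[0,0,0]],[88,[-0.02,-0.016,0.78],[0,0,0]]])

```text
time_s: 4.3
tcp_pos: [0.4705, 0.0985, 0.0571]
eef_rot: [0.3, 3.126, 0.001]
ft_force: [-0.1, 1.0, 0.1]
finger_gap: 0.0881
finger_force: 0.0
```

Run:
```python
from plan import *
go(([.465,.0985,.003],2.95,0));go(([.465,.0985,.003],2.95,0))
```

```text
t 4.3 [0.4705 0.0985 0.0571] F [-0.1  1.   0.1] gap 0.0881
[0.0219, -0.0045, 0.2162] [0.0003, 0.0003, 0.0001]
t 4.3 [0.4705 0.0985 0.0571] F [-0.1  1.   0.1] gap 0.0881
[0.0219, -0.0045, 0.2162] [0.0003, 0.0003, 0.0001]
```

Call:
step_arm(targets=[[88,[0.02,-0.004,0.05],[0,0,0]],[88,[0.02,-0.004,0.1],[0,0,0]],[88,[0.02,-0.004,0.15],[0,0,0]],[88,[0.02,-0.004,0.19],[0,0,0]],[88,[0.02,-0.004,0.212],[0,0,0]],[88,[0.02,-0.004,0.212],[0,0,0]],[88,[0.02,-0.004,0.212],[0,0,0]],[88,[0.02,-0.004,0.212],[0,0,0]]])

```text
time_s: 5.3
tcp_pos: [0.465, 0.098, 0.0035]
eef_rot: [0.3, 3.127, 0.0]
ft_force: [-0.5, 0.2, 0.0]
finger_gap: 0.088
finger_force: 0.0
```

Call:
step_arm(targets=[[70,[0,0,0],[0,0,0]],[60,[0,0,0],[0,0,0]],[50,[0,0,0],[0,0,0]],[40,[0,0,0],[0,0,0]],[40,[0,0,0],[0,0,0]],[40,[0,0,0],[0,0,0]],[40,[0,0,0],[0,0,0]],[40,[0,0,0],[0,0,0]]])

```text
time_s: 6.3
tcp_pos: [0.4647, 0.0979, 0.0032]
eef_rot: [-0.3, -3.127, 0.0]
ft_force: [-1.0, -1.1, 1.3]
finger_gap: 0.0536
finger_force: 30.0
```

Call:
step_arm(targets=[[40,[0,0,-0.06],[0,0,0]],[40,[0,0,-0.16],[0,0,0]],[40,[0,0,-0.3],[0,0,0]],[40,[0,0,-0.45],[0,0,0]],[40,[0,0,-0.56],[0,0,0]],[40,[0,0,-0.6],[0,0,0]],[40,[0,0,-0.6],[0,0,0]],[40,[0,0,-0.6],[0,0,0]]])

```text
time_s: 7.3
tcp_pos: [0.4639, 0.0978, 0.1523]
eef_rot: [-0.3, -3.126, 0.001]
ft_force: [-0.2, 1.0, -1.7]
finger_gap: 0.0539
finger_force: 30.0
```

```bash
cat >> plan.py <<'E'
def bx(x,z,tilt,y=0,B=(.4705,-.1317),b=-.1786):
    c,s=np.cos(b),np.sin(b);x/=1e3;y/=1e3
    return ([B[0]+c*x-s*y,B[1]+s*x+c*y,z/1e3],b+np.pi,tilt)
def where(B=(.4705,-.1317),b=-.1786):
    p=r.observe();d=p["tcp_pos"]-[*B,0];R=(Ro.from_rotvec([0,0,b]).inv()*Ro.from_rotvec(p["eef_rot"]))
    print("box mm",(Ro.from_rotvec([0,0,-b]).apply(d)*1e3).round(1),"zaxis",R.apply([0,0,1]).round(4),"F",p["ft_force"].round(1))
E
python3 - <<'E'
from plan import *
go(bx(-56,150,0),bx(-56,150,18))
E
```

```text
t 7.3 [0.4639 0.0978 0.1523] F [-0.2  1.  -1.7] gap 0.0539
[0.0234, -0.899, 0.0101] [-0.0003, -0.0005, -0.004]
[0.0234, -0.899, 0.0101] [0.0003, 0.0995, -0.0041]
```

Call:
step_arm(targets=[[40,[0,-0.06,0],[0,0.01,0]],[40,[0.01,-0.2,0],[0,0.025,-0.001]],[40,[0.01,-0.36,0],[0,0.04,-0.002]],[40,[0.02,-0.52,0],[0,0.055,-0.003]],[40,[0.023,-0.68,0],[0,0.07,-0.004]],[40,[0.023,-0.81,0],[0,0.085,-0.004]],[40,[0.023,-0.88,0],[0,0.1,-0.004]],[40,[0.023,-0.899,0],[0,0.1,-0.004]]])

```text
time_s: 8.3
tcp_pos: [0.4159, -0.1227, 0.1521]
eef_rot: [-0.255, -2.816, -0.042]
ft_force: [-0.2, -0.2, -2.4]
finger_gap: 0.0541
finger_force: 30.0
```

Run:
```python
from wr import *
where()
im,K,W=wrist("pics/w2.png");np.savez("w2.npz",K=K,W=W)
c=r.read_camera("side");s=c["pixels"][150:300,200:400,::-1]
w=cv2.resize(im[:,:,::-1],(400,300));cv2.imwrite("pics/m2.png",np.hstack([w,cv2.resize(s,(400,300))]))
go(bx(-56,70,18),bx(-56,43.3,18))
```

```text
box mm [-55.3  -0.8 152.1] zaxis [-0.3104  0.0017 -0.9506] F [-0.2 -0.2 -2.4]
t 8.4 [ 0.4158 -0.1215  0.1525] F [ 0.2 -0.6 -1.5] gap 0.0541
[-0.1009, -0.0017, 0.3143] [0.0007, -0.0002, -0.0001]
[-0.134, -0.0019, 0.4158] [0.0007, -0.0002, -0.0001]
```

View pics/m2.png

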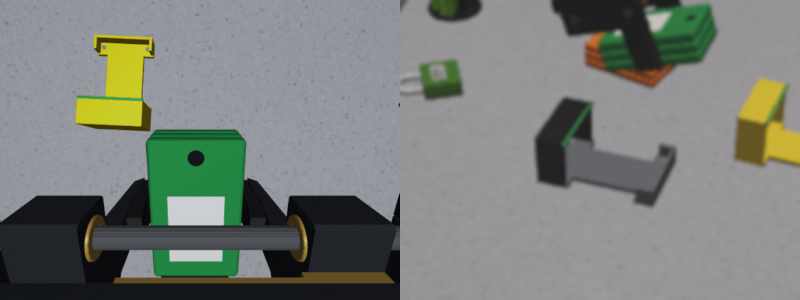

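Both views show all three tallies held flush, with the hood-side end low and the box below and to the left. Next I lower the pile behind the hood and check where it sits in the grip from the saved picture.

Call:
step_arm(targets=[[40,[-0.015,0,0.05],[0,0,0]],[40,[-0.04,0,0.13],[0,0,0]],[40,[-0.07,0,0.22],[0,0,0]],[40,[-0.09,0,0.28],[0,0,0]],[40,[-0.101,0,0.314],[0,0,0]],[40,[-0.101,0,0.314],[0,0,0]],[40,[-0.101,0,0.314],[0,0,0]],[40,[-0.101,0,0.314],[0,0,0]]])

```text
time_s: 9.4
tcp_pos: [0.4165, -0.1215, 0.0713]
eef_rot: [-0.253, -2.818, -0.043]
ft_force: [0.4, -0.6, -1.8]
finger_gap: 0.0536
finger_force: 30.0
```

Run:
```python
from wr import *
where()
d=np.load("w2.npz");K=d["K"];c=r.read_camera("wrist");T=np.linalg.inv(c["tool_from_camera"])
P=np.array([(.045,.027,-.027),(.045,-.027,-.027),(.045,.027,.003),(.045,-.027,.003)])
print(cv2.projectPoints(P,T[:3,:3],T[:3,3],K,None)[0].reshape(-1,2).round(1).tolist())
P[:,0]+=.003;print(cv2.projectPoints(P,T[:3,:3],T[:3,3],K,None)[0].reshape(-1,2).round(1)[0])
im=cv2.imread("pics/w2.png");print(im[205:240:1,320].tolist())
go(bx(-56,43.3,18),bx(.8,24.8,18))
```

```text
box mm [-54.9   0.4  71.3] zaxis [-0.3079  0.0021 -0.9514] F [ 0.4 -0.6 -1.8]
[[397.0, 220.7], [230.5, 220.7], [381.0, 202.6], [246.3, 202.6]]
[397.6 211.6]
[[158, 151, 149], [143, 141, 132], [92, 106, 81], [41, 82, 20], [44, 90, 23], [50, 102, 25], [59, 119, 31], [54, 108, 27], [42, 85, 22], [42, 84, 21], [45, 90, 24], [51, 102, 26], [57, 117, 29], [56, 113, 29], [45, 91, 24], [38, 79, 17], [43, 85, 22], [46, 91, 22], [50, 103, 25], [58, 116, 29], [65, 130, 34], [68, 136, 35], [68, 136, 36], [68, 136, 34], [69, 137, 36], [69, 136, 36], [69, 136, 37], [68, 136, 36], [68, 135, 36], [69, 136, 37], [67, 135, 35], [68, 135, 35], [68, 136, 36], [69, 136, 36], [69, 136, 37]]
t 9.45 [ 0.4164 -0.1215  0.0712] F [ 0.6  0.5 -1.3] gap 0.0539
[-0.0306, -0.002, 0.1074] [0.0007, 0.0003, 0.0]
[-0.2696, -0.002, 0.1078] [0.0007, 0.0003, 0.0]
```

The pile sits about 1 mm toward the hood end in the grip, which fits the plan. Now I drop to the slide line and slide in under the roof.

Call:
step_arm(targets=[[40,[-0.015,-0.002,0.05],[0,0,0]],[40,[-0.031,-0.002,0.107],[0,0,0]],[40,[-0.05,-0.002,0.107],[0,0,0]],[40,[-0.08,-0.002,0.107],[0,0,0]],[40,[-0.11,-0.002,0.107],[0,0,0]],[40,[-0.13,-0.002,0.107],[0,0,0]],[40,[-0.14,-0.002,0.107],[0,0,0]],[40,[-0.14,-0.002,0.107],[0,0,0]]])

```text
time_s: 10.45
tcp_pos: [0.4407, -0.1263, 0.0345]
eef_rot: [-0.252, -2.817, -0.043]
ft_force: [0.0, 0.2, -0.9]
finger_gap: 0.0534
finger_force: 30.0
```

Run:
```python
from wr import *
where()
c=r.read_camera("side");s=c["pixels"][165:285,230:390,::-1]
e=r.read_camera("scene")["pixels"][190:310,220:380,::-1]
cv2.imwrite("pics/m3.png",np.hstack([cv2.resize(e,(400,300)),cv2.resize(s,(400,300))]))
go(bx(0,24.8,18),bx(0,23,18))
```

```text
box mm [-30.3  -0.   34.5] zaxis [-0.309   0.002  -0.9511] F [ 0.   0.2 -0.9]
t 10.55 [ 0.4404 -0.1262  0.0346] F [-0.2  0.1 -2. ] gap 0.0537
[-0.1284, -0.0001, -0.0007] [0.0006, -0.0001, 0.0]
[-0.1306, -0.0001, 0.0061] [0.0006, -0.0001, 0.0]
```

View pics/m3.png

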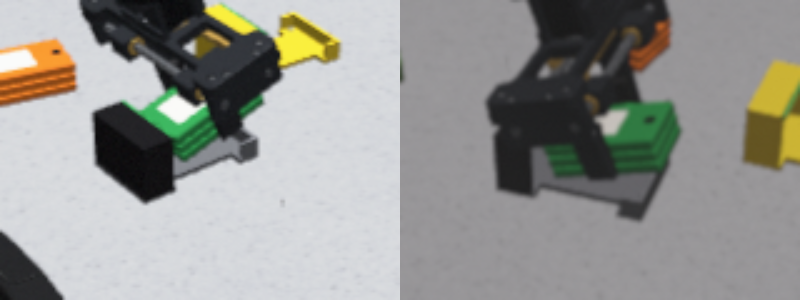

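The scene crop shows the low end at the hood mouth, below the roof edge at about (140,115). The pile is lined up and there's no contact force, so I slide on in.

Call:
step_arm(targets=[[40,[-0.015,0,0],[0,0,0]],[40,[-0.035,0,0],[0,0,0]],[40,[-0.055,0,0],[0,0,0]],[40,[-0.075,0,0],[0,0,0]],[40,[-0.095,0,0],[0,0,0]],[40,[-0.115,0,0],[0,0,0]],[40,[-0.128,0,0],[0,0,0]],[40,[-0.128,0,0],[0,0,0]]])

```text
time_s: 11.55
tcp_pos: [0.4707, -0.1317, 0.0245]
eef_rot: [-0.252, -2.817, -0.043]
ft_force: [0.3, 0.1, -0.8]
finger_gap: 0.0535
finger_force: 30.0
```

Run:
```python
from plan import *
where()
# lay flat: keep T at x~52.5, B low z~7.5; pile centre 1 mm ahead of TCP
P=[]
for th in(15,12,9,6,3,0):
    t=np.radians(th);u=np.array([np.cos(t),-np.sin(t)]);w=np.array([np.sin(t),np.cos(t)])
    bz=7 if th else 6.8; b=np.array([52.5-30*np.sin(t),bz]);b[0]=min(b[0],42.5+ (18-th)*.35+.5)
    p=b-46*u+3*w;print(th,p.round(1),b.round(1));P.append(bx(*p,th))
go(*P)
```

```text
box mm [ 0.2  0.  24.5] zaxis [-0.309   0.002  -0.9511] F [ 0.3  0.1 -0.8]
15 [ 0.4 21.8] [44.  7.]
12 [ 0.7 19.5] [45.1  7. ]
9 [ 1.2 17.2] [46.2  7. ]
6 [ 1.8 14.8] [47.2  7. ]
3 [ 2.5 12.4] [48.2  7. ]
0 [3.3 9.8] [49.3  6.8]
t 11.55 [ 0.4707 -0.1317  0.0245] F [ 0.3  0.1 -0.8] gap 0.0535
[-0.004, -0.0001, 0.0102] [0.0006, -0.0166, 0.0001]
[-0.0081, -0.0001, 0.0185] [0.0006, -0.0333, 0.0]
[-0.0128, -0.0001, 0.0269] [0.0006, -0.05, 0.0]
[-0.0179, -0.0002, 0.0352] [0.0006, -0.0666, 0.0]
[-0.0235, -0.0002, 0.0434] [0.0006, -0.0833, -0.0]
[-0.0299, -0.0002, 0.0522] [0.0006, -0.1, -0.0]
```

Call:
step_arm(targets=[[40,[-0.004,0,0.01],[0,-0.017,0]],[40,[-0.008,0,0.018],[0,-0.033,0]],[40,[-0.013,0,0.027],[0,-0.05,0]],[40,[-0.018,0,0.035],[0,-0.067,0]],[40,[-0.023,0,0.043],[0,-0.083,0]],[40,[-0.03,0,0.051],[0,-0.1,0]],[40,[-0.03,0,0.051],[0,-0.1,0]],[40,[-0.03,0,0.051],[0,-0.1,0]]])

```text
time_s: 12.55
tcp_pos: [0.4741, -0.1323, 0.0104]
eef_rot: [-0.281, -3.129, -0.003]
ft_force: [-0.7, -0.3, -1.6]
finger_gap: 0.0536
finger_force: 30.0
```

Run:
```python
from plan import *
where();go(bx(6,8.8,0))
```

```text
box mm [ 3.6  0.1 10.4] zaxis [-4.0e-04  2.1e-03 -1.0e+00] F [-0.7 -0.3 -1.6]
t 12.55 [ 0.4741 -0.1323  0.0104] F [-0.7 -0.3 -1.6] gap 0.0536
[-0.0096, -0.0002, 0.0063] [0.0007, -0.0001, -0.0001]
```

Call:
step_arm(targets=[[40,[-0.005,0,0],[0,0,0]],[40,[-0.01,0,0.001],[0,0,0]],[40,[-0.012,0,0.002],[0,0,0]],[40,[-0.012,0,0.003],[0,0,0]],[40,[-0.012,0,0.004],[0,0,0]],[40,[-0.012,0,0.005],[0,0,0]],[40,[-0.012,0,0.005],[0,0,0]],[40,[-0.012,0,0.005],[0,0,0]]])

```text
time_s: 13.55
tcp_pos: [0.4767, -0.1328, 0.0093]
eef_rot: [0.281, 3.129, 0.003]
ft_force: [-1.3, 2.1, 4.8]
finger_gap: 0.0539
finger_force: 30.0
```

Run:
```python
from wr import *
where()
c=r.read_camera("side");s=c["pixels"][165:285,230:390,::-1]
e=r.read_camera("scene")["pixels"][190:310,220:380,::-1]
cv2.imwrite("pics/m4.png",np.hstack([cv2.resize(e,(400,300)),cv2.resize(s,(400,300))]))
where()
```

```text
box mm [6.3 0.1 9.3] zaxis [ 2.0e-04  2.1e-03 -1.0e+00] F [-1.3  2.1  4.8]
box mm [6.3 0.1 9.3] zaxis [ 2.0e-04  2.2e-03 -1.0e+00] F [-0.9  0.3  4. ]
```

View pics/m4.png

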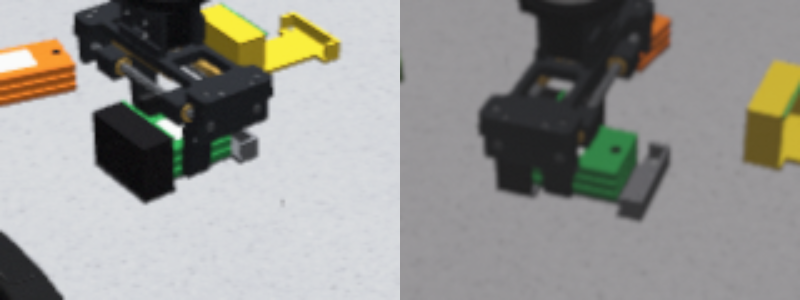

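The pile lies flat and level inside the box, its end under the hood, with about 4 N of floor contact. Next I release it and rise straight up.

Call:
step_arm(targets=[[60,[0,0,0],[0,0,0]],[75,[0,0,0],[0,0,0]],[88,[0,0,0],[0,0,0]],[88,[0,0,0],[0,0,0]],[88,[0,0,0],[0,0,0]],[88,[0,0,0],[0,0,0]],[88,[0,0,0],[0,0,0]],[88,[0,0,0],[0,0,0]]])

```text
time_s: 14.65
tcp_pos: [0.4767, -0.1328, 0.0089]
eef_rot: [0.281, 3.129, 0.003]
ft_force: [-0.2, -0.4, 0.4]
finger_gap: 0.088
finger_force: 0.0
```

Call:
step_arm(targets=[[88,[0,0,-0.05],[0,0,0]],[88,[0,0,-0.15],[0,0,0]],[88,[0,0,-0.3],[0,0,0]],[88,[0,0,-0.45],[0,0,0]],[88,[0,0,-0.6],[0,0,0]],[88,[0,0,-0.75],[0,0,0]],[88,[0,0,-0.8],[0,0,0]],[88,[0,0,-0.8],[0,0,0]]])

```text
time_s: 15.65
tcp_pos: [0.4768, -0.133, 0.2094]
eef_rot: [0.28, 3.127, 0.004]
ft_force: [0.1, 0.3, -0.1]
finger_gap: 0.0878
finger_force: 0.0
```

Run:
```python
from wr import *
where()
im,K,W=wrist("pics/w5.png")
s=r.read_camera("side")["pixels"][165:285,230:390,::-1]
cv2.imwrite("pics/m5.png",np.hstack([cv2.resize(im[:,:,::-1],(400,300)),cv2.resize(s,(400,300))]))
```

```text
box mm [ 6.400e+00 -2.000e-01  2.094e+02] zaxis [ 0.0014  0.0024 -1.    ] F [ 0.1  0.3 -0.1]
```

View pics/m5.png

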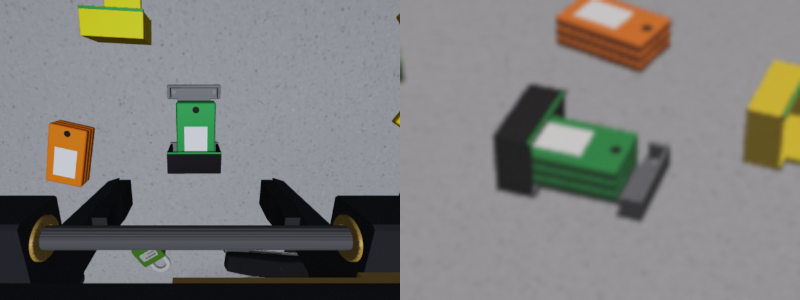

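Both views show the pile lying flat and flush in the grey box, under the hood at about (195,150), with the gripper clear and the orange and yellow decoys untouched.

```bash
python3 -c "from bench import r;print(r.sign_off())"
```

```text
the job is handed in; nothing more can be done
None
```

The three green tallies lie flat and flush in the grey box with one end under the black hood, the gripper is clear of everything, and I handed the job in at about 16 s.

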